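Load a sample carrier under the sprung clip of an absorbency-test stand

TASK

Take the sample carrier with the blue grip out of the rack and tuck it, foot first, down the sloping stand between the pile of backing boards and the sprung clip. Push it gently until its foot is fully home and square against the orange spring buffer, pressing that in a little but not to the end of its travel, about centred; then let go so that the clip holds it there. Leave the other two carriers, the beaker and the jar where they are.

Things in the scene. Friction and masses are not known exactly. Their poses are not given: they have to be found in the camera images.
- carrier_blue: Loose aluminium plate 130 long x 60 wide x 5 mm thick, about 110 g, with a blue grip strip across its top end and a card face. Origin: middle of its foot edge, mid-thickness. +x points from grip to foot (plate x = -130 to 0 mm), z is the normal on the card side. Starts in one of the rack's bays, leaning 25 degrees from upright, foot down, top towards the rack's -x; draw it out along its own -x
- carrier_blue_grip (a point): Centre of the blue grip strip, 60 wide x 24 long x 9 mm thick (plate x = -130 to -106 mm, centred on the plate's thickness), 118 mm from the foot. Grip it here across the 9 mm, fingers parallel to the plate
- carrier_red: Bystander carrier, the same but with a red grip, in another bay; leave alone
- carrier_yellow: Bystander carrier, the same but with a yellow grip, in another bay; leave alone
- rack: Fixed rack 290 wide (y) x 120 deep, base 12 mm high, three bays 92 mm apart along y, with one backrest leaning 25 degrees from upright that reaches 80 mm up the carriers on their -x side; in front a lip 18 mm up, between bays black dividers 38 mm up (84 mm clear between them). Origin: centre of the underside, z up
- stand: Fixed grey base plate of the sloping stand, 140 x 110 x 14 mm. Origin below the deck's origin at table height, z up. Its yaw is that of the stand; the deck slopes down towards its +x, away from the robot
- deck: Sloping deck of the stand, 32 degrees from upright (58 from level), 90 wide, topped by a pile of two glued-down backing boards. Origin on the pile's surface and centre line, 51 mm over the table. +x straight down the slope, y across, z the outward normal (up and away from the robot). Its upper edge is at x = -82 mm; above that nothing is behind a carrier: room for a finger
- buffer (a joint): Spring travel in m of the orange buffer bar, 80 wide x 9 mm high, that ends the carrier's way across the deck. The brass stop behind it is locked somewhere else on the slope each time, so that the relaxed buffer's face is at deck x = -16 to 0 mm: find it by touch or sight. 0 when free; yields down the slope at 3 N per mm (no preload), at most 8 mm, which is overpressing
- clip_nose (a point): Underside of the clip's nose, a smooth black rounded bar 44 mm wide that presses on the pile (deck x = -45 mm when shut). From it a black lip flares up at 22 degrees to its edge at deck x = -71 mm, 11 mm off the pile: the mouth, open up the slope, into which the carrier's foot goes
- clip (a joint): Angle of the sprung steel clip, hinged across the deck at deck x = 22, z = 24 mm (its arm passes over the buffer): 0 shut, grows as it opens, about 0.07 rad on a carrier. It presses with 4 N shut, 5 N on a carrier. A foot pushed along the deck wedges it open by itself with some 5 to 15 N, then slides against 2 to 6 N of friction until it meets the buffer
- beaker: Bystander glass beaker, 70 mm across, 90 mm high, origin under its centre
- jar: Bystander amber jar, 56 mm across, 110 mm high, origin under its centre
Things that resemble listed ones, but are neither listed nor needed, are in the scene too. Leave any green or purple look-alike of the carrier_blue alone.

How it is judged:
On the way, in this order (a step that is already met when the one before it is completed fails the run):
1. the blue carrier has been drawn out of the rack (distance of carrier_blue from where it was at the start of the episode above 0.06 m), for 0.1 s.
2. its foot is under the clip's nose, which presses on it (x of carrier_blue in the frame of deck above -0.044 m and z of carrier_blue in the frame of deck below 0.008 m and value of joint clip above 0.045 rad and contact force between clip and carrier_blue above 1 N), for 0.1 s.
At the end, for the whole second after the job is handed in: The blue carrier is at rest on the pile (mid-thickness within 6 mm of it), the clip pressing on it with over 1 N, its foot still pressing the buffer in (over 0.3 mm), within 12 mm of the deck's middle and 0.12 rad of the slope; the other carriers, beaker and jar within 20 mm of their starts (value of joint buffer above 0.0003 m and x of carrier_blue in the frame of deck between -0.02 and 0.01 m and y of carrier_blue in the frame of deck between -0.012 and 0.012 m and z of carrier_blue in the frame of deck between 0 and 0.006 m and angle between the x axis of carrier_blue and the x axis of deck, either way round below 0.12 rad and contact force between clip and carrier_blue above 1 N and linear speed of carrier_blue below 0.01 m/s and distance of each of carrier_red, carrier_yellow, beaker, jar from where it was at the start of the episode below 0.02 m); the robot touches nothing.
It fails at once if the buffer is pressed to the end of its travel (over 7.5 mm) (value of joint buffer above 0.0075 m).
It fails at once if the carrier red is moved by more than 30 mm (distance of carrier_red from where it was at the start of the episode above 0.03 m).
It fails at once if the carrier yellow is moved by more than 30 mm (distance of carrier_yellow from where it was at the start of the episode above 0.03 m).
It fails at once if the beaker is moved by more than 30 mm (distance of beaker from where it was at the start of the episode above 0.03 m).
It fails at once if the jar is moved by more than 30 mm (distance of jar from where it was at the start of the episode above 0.03 m).
It also fails if it takes over 56 s, if anything falls off the work surface, if the arm or the gripper's body presses on something with over 40 N, if the wrist force passes 120 N, or if a joint passes its speed limit or range.

ROBOT

A 6-joint arm with a two-finger parallel gripper is mounted at the origin on the work surface. World frame = base frame: x ahead of the robot, y to its left, z up, the work surface at z = 0. Lengths are in m, angles in rad, forces in N, time in s.
With the tool pointing down it reaches from about 0.35 to 0.975 m from the base axis. Payload 4.9 kg.
Tool frame: the origin (TCP) lies at the very end of the fingers, on their centre line; the grasp point (between the pads) lies 19 mm behind it (ctrl.grip_point_offset is the distance from the TCP to the grasp point, in m); z points along the fingers, y is the line along which they close (so a half turn about z gives the same grasp; the last joint's range is limited). The gripper opens to 85 mm and grips with 20 to 120 N. Pads are 22 mm wide; open, the fingers measure 114 mm over their backs; the gripper's body (76 mm by 85 mm) begins 54 mm behind the grasp point. The pads swing forward as they close: fully open they stand 13 mm farther back than shut.
Start: joints at [1.098, 0.053, 1.613, -0, 1.476, -0.119], TCP at [0.217, 0.586, 0.231] pointing down, gripper open.
Joint ranges: [-3.01, 3.01], [-1.01, 2.22], [0.06, 2.58], [-1.02, 4.17], [0.09, 2.62], [-3.14, 3.14]. Speed limits (rad/s): [2.57, 2.57, 3.14, 3.14, 3.14, 3.14].

INTERFACE

Orientations are given as a rotation vector (axis times angle).
In Python, from station import ctrl gives the robot as it stands.
- The arm moves only by the tool send_rows, never from a script. Its argument "rows" is a list of rows, each a list of 3 entries, a list of its own where there are three numbers: the finger opening in cm, from 0 to 8.54, then the shift along the tool's x, y, z in cm, then the turn about the tool's z in degrees. A call has 1 to 10 rows; each row shifts and turns the commanded pose from where the row before left it, along the tool's axes as they then stand; what a row does not reach is not made up. A row lasts 1/8 s, in which the tool goes at most 62.5 mm and 10.7 degrees, less where a joint would pass 70% of its speed; a pose out of reach is approached as far as the arm can. A call with a gripper value outside its range is refused whole. The fingers move at their own pace and stop on an object; "newtons" is the grip in N (left out, the last holds). Time passes only in rows, so rows that do not move let the fingers close. It gives the time, the measured TCP pose, the force, the opening and the grip force at its end, in the units of the state.
- ctrl.get_obs(): the state, without advancing time (a new reading comes with each control period).
- ctrl.get_image(name): name is "side" or "top"; returns a dict with "frame" (420x560x3 uint8, red, green, blue), "range_z" (420x560 float32, m along the optical axis (not along the pixel's ray), 0 where there is no reading), "fx", "fy", "cx", "cy" (pixels), "cam_to_world" (4x4, takes a point from camera to world coordinates). Camera axes: x right, y down, z forward; pixel columns grow to the right and rows downward; lengths in m; the calibration is good to about 2 mm. A picture is of the moment at which its call begins.
- ctrl.finish_job(): hands the job in; it is judged then, once.
The state is a dict: "t": time; "q": joint angles; "dq": joint speeds; "effort": joint torques, N m; "tool_pos": TCP position; "tool_rot": TCP orientation; "contact_force": force on the tool from outside, world axes, zero at the start; "wrist_torque": the same for the moment, N m; "opening": finger opening in m; "grip_force": force on a finger pad.
Only numpy, scipy, OpenCV 4.12 (cv2) and the standard library are available. Lean on these libraries where they do the work, as an engineer would, in place of code of your own. Each camera call takes 0.05 s, during which the arm holds its last target. There are 200 camera calls.

## Working session

There is one attempt and no reset: what is moved stays moved. The work goes in short steps, Python scripts to look and compute and a tool call to move; the robot and the scene stay as the last step left them, time stands still between calls to the robot, and variables do not carry over. Pictures are saved under pics/ and viewed, at most 10 in all, crops included, and the job is handed in when it is done.

Besides the shell and the picture viewer there is one more tool, called in YAML: its name, and indented under it one key for each argument. send_rows: Moves the arm, as the interface text tells. Its arguments: {"type":"object","properties":{"rows":{"type":"array","items":{"type":"array"}},"newtons":{"type":"number"}},"required":["rows"]}

```bash
mkdir -p pics; cat > h.py <<'E'
import numpy as np, cv2
from station import ctrl
def cap(n):
    im=ctrl.get_image(n); np.savez('pics/%s.npz'%n,**im); return im
def pts(im):
    z=im['range_z']; v,u=np.mgrid[:z.shape[0],:z.shape[1]]
    P=np.stack([(u-im['cx'])/im['fx']*z,(v-im['cy'])/im['fy']*z,z],-1)
    T=np.array(im['cam_to_world']); return P@T[:3,:3].T+T[:3,3]
def save(a,f): cv2.imwrite(f,cv2.cvtColor(a,cv2.COLOR_RGB2BGR))
E
python3 - <<'E'
from h import *
for n in ('side','top'):
    im=cap(n); save(im['frame'],f'pics/{n}0.png'); print(n,np.round(im['cam_to_world'],3).tolist(),im['fx'])
print(ctrl.get_obs())
E
```

```text
side [[-0.949, -0.233, 0.213, 0.337], [-0.316, 0.657, -0.685, 0.675], [0.02, -0.717, -0.697, 0.807], [0.0, 0.0, 0.0, 1.0]] 447.1721383730805
top [[-0.03, -0.99, 0.14, 0.455], [-0.999, 0.032, 0.012, -0.01], [-0.017, -0.14, -0.99, 0.993], [0.0, 0.0, 0.0, 1.0]] 383.1120237759658
{'t': 0.1, 'q': array([ 1.09802136e+00,  5.32905466e-02,  1.61414389e+00, -5.90079749e-06,
        1.47602885e+00, -1.19015186e-01]), 'dq': array([ 0.0003433 , -0.00035829, -0.00523796,  0.00205352, -0.00431549,
       -0.00022825]), 'effort': array([-2.84696716e-04, -3.94903350e+01, -3.71361709e+01, -6.11224436e-05,
        3.94195144e-03, -3.33981163e-06]), 'tool_pos': array([0.21626746, 0.58578673, 0.2301938 ]), 'tool_rot': array([-5.52695439e-01, -3.09204343e+00,  2.81289014e-03]), 'contact_force': array([-0.40055052, -0.76994723, -1.01164345]), 'wrist_torque': array([ 0.03152883, -0.01933056, -0.01352468]), 'grip_force': 0.0, 'opening': 0.08525230155520934}
```

View pics/side0.png

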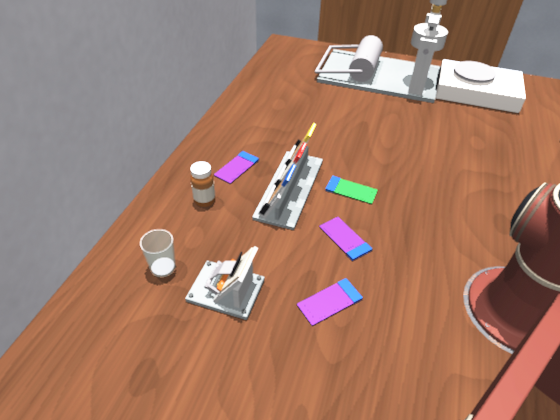

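View pics/top0.png

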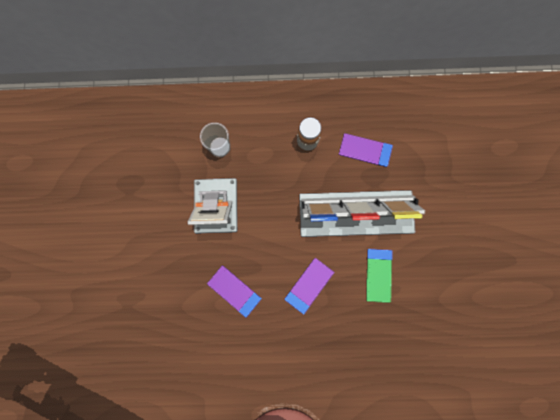

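```bash
python3 - <<'E'
from h import *
t=dict(np.load('pics/top.npz'));s=dict(np.load('pics/side.npz'))
f=lambda im,r0,r1,c0,c1,w,h: cv2.resize(im['frame'][r0:r1,c0:c1],(w,h),interpolation=cv2.INTER_CUBIC)
a=f(t,170,245,180,240,320,400);b=f(t,180,245,295,430,480,231)
c=f(s,235,320,180,270,424,400);
canvas=np.zeros((600,800,3),np.uint8)
canvas[:231,:480]=b; canvas[:400,480:]=a; d=f(s,120,230,250,330,268,368);canvas[232:,:268]=d
canvas[232:432,268:480]=cv2.resize(c,(212,200)); save(canvas,'pics/crop1.png')
for n,im in(('top',t),('side',s)):
    P=pts(im);hsv=cv2.cvtColor(im['frame'],cv2.COLOR_RGB2HSV).astype(int);h=hsv[...,0];S=hsv[...,1]
    box=(P[...,0]>.4)&(P[...,0]<.6)&(P[...,1]<-.02)&(P[...,1]>-.4)
    m=(h>100)&(h<125)&(S>130)&box&(P[...,2]>.05)
    print(n,'blue',m.sum(),P[m].mean(0),P[m].min(0),P[m].max(0))
    v,u=np.nonzero(m);print(u.min(),u.max(),v.min(),v.max())
    for nm,reg,zr in(('rack',(.4,.62,-.42,-.02),(.006,.018)),('stand',(.38,.62,.05,.26),(.009,.02))):
        x,y,z=P[...,0],P[...,1],P[...,2]
        m=(x>reg[0])&(x<reg[1])&(y>reg[2])&(y<reg[3])&(z>zr[0])&(z<zr[1])
        q=P[m][:,:2].astype(np.float32); r=cv2.minAreaRect(q*1000);print(n,nm,m.sum(),r,np.median(P[m][:,2]))
E
```

```text
top blue 107 [ 0.55591313 -0.10750735  0.14012861] [ 0.54781676 -0.13301713  0.12823527] [ 0.56241718 -0.07509919  0.14753031]
311 337 215 220
top rack 2702 ((496.0960693359375, -195.34115600585938), (295.28594970703125, 219.5300750732422), 84.57569122314453) 0.011147691951530758
top stand 569 ((499.18890380859375, 146.7529754638672), (262.16412353515625, 120.34162139892578), 10.675700187683105) 0.013989295429118864
side blue 48 [ 0.55487808 -0.09304391  0.13326714] [ 0.54848169 -0.19090913  0.05018606] [ 0.57366659 -0.0715381   0.14508436]
282 292 165 185
side rack 1625 ((503.258544921875, -196.59071350097656), (294.06414794921875, 217.25619506835938), 86.93695831298828) 0.009772372983396393
side stand 855 ((508.7670593261719, 131.95013427734375), (279.5574951171875, 99.35114288330078), 36.71383285522461) 0.012530850046752362
```

View pics/crop1.png

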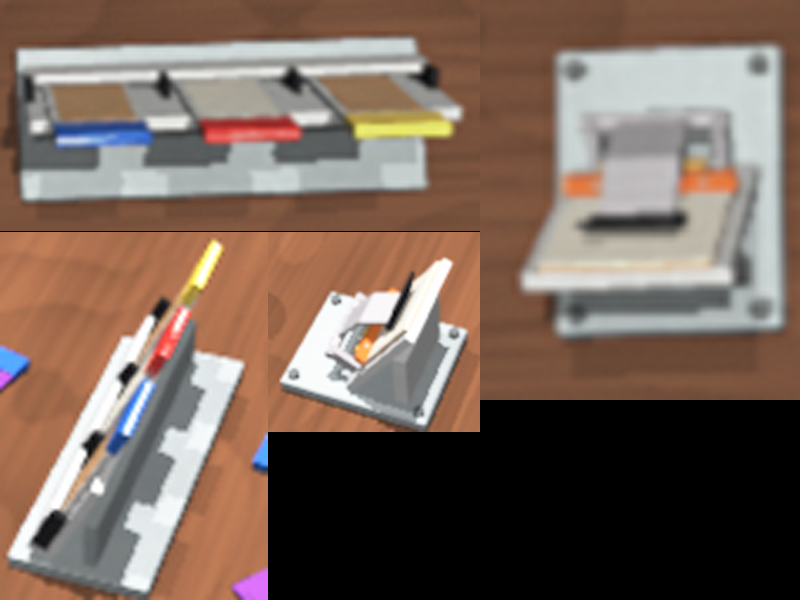

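```bash
cat > m.py <<'E'
from h import *
def fit(Q,n0,ang=15,it=3):
    best=None
    rng=np.random.default_rng(0);n0=np.array(n0)/np.linalg.norm(n0)
    for _ in range(800):
        a,b,c=Q[rng.choice(len(Q),3,False)];n=np.cross(b-a,c-a);l=np.linalg.norm(n)
        if l<1e-7: continue
        n/=l; n*=np.sign(n@n0)
        if n@n0<np.cos(np.radians(ang)):continue
        k=abs((Q-a)@n)<.002
        if best is None or k.sum()>best.sum():best=k
    for _ in range(it):
        c=Q[best].mean(0);n=np.linalg.svd(Q[best]-c,full_matrices=False)[2][2];n*=np.sign(n@n0);best=abs((Q-c)@n)<.002
    return c,n,best
E
python3 - <<'E'
from m import *
for n in('top','side'):
    im=dict(np.load(f'pics/{n}.npz'));P=pts(im);x,y,z=P[...,0],P[...,1],P[...,2]
    reg=lambda a,b,c,d,e,f:(x>a)&(x<b)&(y>c)&(y<d)&(z>e)&(z<f)
    for nm,r in(('rack',(.43,.58,-.38,0,.007,.016)),('stand',(.40,.585,.06,.24,.008,.018))):
        m=cv2.morphologyEx(reg(*r).astype(np.uint8),cv2.MORPH_OPEN,np.ones((2,2)))>0
        R=cv2.minAreaRect((P[m][:,:2]*1000).astype(np.float32));print(n,nm,m.sum(),np.round(R[0],1),np.round(R[1],1),R[2])
    m=reg(.4,.56,.06,.24,.055,.135);
    c,nn,k=fit(P[m],[.848,0,.53]);Q=P[m][k];R=cv2.minAreaRect
    ex=np.array([nn[2],0,-nn[0]]);d=np.array([.53,0,-.848]);d-=nn*(d@nn);d/=np.linalg.norm(d);yy=np.cross(nn,d)
    uv=np.c_[(Q-c)@d,(Q-c)@yy]*1000
    print(n,'deck',m.sum(),k.sum(),c,nn,'yaw',np.degrees(np.arctan2(nn[1],nn[0])),'lean',np.degrees(np.arcsin(nn[2])),uv.min(0),uv.max(0),np.percentile(uv,[2,98],0))
    # slice of pile rows near top
    for lo,hi in((.085,.1),(.1,.11),(.11,.125)):
        q=Q[(Q[:,2]>lo)&(Q[:,2]<hi)]
        if len(q):print('  z',lo,'y',q[:,1].min(),q[:,1].max(),'x',q[:,0].mean(),'z',q[:,2].mean(),'zmax',Q[:,2].max())
    m=reg(.5,.64,-.15,-.05,.03,.14)
    c,nn,k=fit(P[m],[.906,0,.42]);Q=P[m][k]
    print(n,'blueplate',m.sum(),k.sum(),c,nn,'yaw',np.degrees(np.arctan2(nn[1],nn[0])),'lean',np.degrees(np.arcsin(nn[2])),'y',Q[:,1].min(),Q[:,1].max())
    hsv=cv2.cvtColor(im['frame'],cv2.COLOR_RGB2HSV).astype(int)
    for cn,h0,h1 in(('blue',100,125),('red',-1,8),('yel',20,34)):
        mm=(hsv[...,0]>h0)&(hsv[...,0]<h1)&(hsv[...,1]>130)&(hsv[...,2]>90)&reg(.5,.6,-.4,-.03,.1,.17)
        q=P[mm]
        if len(q)>5:print('  ',cn,len(q),q.mean(0).round(4),'y',q[:,1].min().round(4),q[:,1].max().round(4),'z',q[:,2].min().round(4),q[:,2].max().round(4),'yfit slope deg',np.degrees(np.polyfit(q[:,1],q[:,0],1)[0]).round(2))
E
```

```text
top rack 1995 [ 501.  -181.9] [338.9 135.2] 86.92655944824219
top stand 419 [534.6  91.9] [246.5  77.1] 69.28157806396484
top deck 130 67 [0.55577736 0.16006675 0.11644052] [0.91552127 0.0446077  0.39978863] yaw 2.789463509419206 lean 23.56496563685534 [ -3.17192708 -41.76416076] [ 4.75105351 47.13263278] [[ -2.93453535 -40.59486266]
 [  3.1319111   43.70846834]]
  z 0.11 y 0.11840454945877654 0.20714984427251074 x 0.5557773636135439 z 0.1164405200606784 zmax 0.11932578950244344
top blueplate 667 352 [ 0.58049539 -0.10160715  0.08818596] [ 0.91040664 -0.00134382  0.41371239] yaw -0.08457236393522166 lean 24.438255627997908 y -0.13266620816799815 -0.05989156095298438
   blue 107 [ 0.5559 -0.1075  0.1401] y -0.133 -0.0751 z 0.1282 0.1475 yfit slope deg 6.62
   red 136 [ 0.5549 -0.1944  0.1408] y -0.2238 -0.1657 z 0.1258 0.1473 yfit slope deg 0.26
   yel 142 [ 0.5553 -0.2896  0.1403] y -0.3196 -0.2595 z 0.1273 0.1481 yfit slope deg 2.25
side rack 1214 [475.5 164.4] [ 138.4 1048.2] 7.648931503295898
side stand 609 [475.4 401. ] [ 76.5 608.4] 19.63410758972168
side deck 209 93 [0.55497126
[... 331 characters left out ...]
06526755
  z 0.1 y 0.20540700681695467 0.20868887155720744 x 0.557741769577438 z 0.10550968553133191 zmax 0.11813659406526755
  z 0.11 y 0.11680588313197504 0.20787929089983942 x 0.5547978328653228 z 0.11484878012678523 zmax 0.11813659406526755
side blueplate 569 144 [ 0.57995711 -0.08500788  0.08121847] [0.89971022 0.11384295 0.42138023] yaw 7.21147815047832 lean 24.921757571146795 y -0.1479464646052403 -0.058660783573330155
   blue 46 [ 0.5541 -0.089   0.1369] y -0.1315 -0.0715 z 0.1231 0.1451 yfit slope deg -0.73
   red 51 [ 0.5525 -0.1824  0.1379] y -0.2235 -0.1655 z 0.1258 0.1449 yfit slope deg 0.11
   yel 39 [ 0.5557 -0.2744  0.1337] y -0.322 -0.2579 z 0.1226 0.144 yfit slope deg -2.74
```

```bash
python3 - <<'E'
from m import *
for n in('top','side'):
    im=dict(np.load(f'pics/{n}.npz'));P=pts(im);x,y,z=P[...,0],P[...,1],P[...,2]
    reg=lambda a,b,c,d,e,f:(x>a)&(x<b)&(y>c)&(y<d)&(z>e)&(z<f)
    for nm,r in(('rack',(.46,.70,-.38,0,.007,.016)),('stand',(.46,.70,.06,.26,.010,.018))):
        m=reg(*r).astype(np.uint8); nl,L,st,_=cv2.connectedComponentsWithStats(m)
        i=1+np.argmax(st[1:,4]);m=L==i
        R=cv2.minAreaRect((P[m][:,:2]*1000).astype(np.float32));print(n,nm,m.sum(),np.round(R[0],1),np.round(R[1],1),R[2])
    m=reg(.5,.68,.06,.26,.04,.135);
    c,nn,k=fit(P[m],[.848,0,.53]);Q=P[m][k]
    print(n,'deck',m.sum(),k.sum(),c,nn,'yaw',np.degrees(np.arctan2(nn[1],nn[0])),'lean',np.degrees(np.arcsin(nn[2])))
    for lo in np.arange(.05,.125,.01):
        q=Q[(Q[:,2]>lo)&(Q[:,2]<lo+.01)]
        if len(q):print('  z',lo.round(3),len(q),'y',q[:,1].min().round(4),q[:,1].max().round(4),'x',q[:,0].mean().round(4),'z',q[:,2].mean().round(4))
    hsv=cv2.cvtColor(im['frame'],cv2.COLOR_RGB2HSV).astype(int)
    mm=(hsv[...,0]>3)&(hsv[...,0]<16)&(hsv[...,1]>190)&(hsv[...,2]>150)&reg(.5,.68,.06,.26,.03,.1);q=P[mm]
    if len(q):
        print('orange',len(q),q.mean(0),q.min(0),q.max(0),'slope',np.degrees(np.polyfit(q[:,1],q[:,0],1)[0]))
        print((hsv[mm]).mean(0))
    mm=(hsv[...,2]<45)&reg(.5,.68,.06,.26,.05,.13);q=P[mm]
    if len(q):print('nose/lip',len(q),q.mean(0),q.min(0),q.max(0))
E
```

```text
top rack 2230 [ 579.2 -202.4] [110.5 291. ] 0.05994214862585068
top stand 1109 [611.1 162.5] [140.3 109.6] 0.16347405314445496
top deck 1063 340 [0.57782449 0.16098183 0.09653032] [ 0.84224565 -0.00085908  0.53909324] yaw -0.05844124808491101 lean 32.621933276931465
  z 0.05 15 y 0.1242 0.201 x 0.6023 z 0.0588
  z 0.06 36 y 0.1259 0.2004 x 0.5985 z 0.0641
  z 0.07 29 y 0.1247 0.201 x 0.5919 z 0.0742
  z 0.08 26 y 0.1248 0.2001 x 0.5853 z 0.085
  z 0.09 59 y 0.1262 0.201 x 0.5786 z 0.0954
  z 0.1 71 y 0.1249 0.2003 x 0.5724 z 0.1048
  z 0.11 74 y 0.1253 0.1993 x 0.5658 z 0.1157
  z 0.12 30 y 0.125 0.1984 x 0.5617 z 0.1213
nose/lip 3 [0.58011325 0.14973051 0.11885437] [0.57997358 0.14140968 0.11778314] [0.58036564 0.1547608  0.12084523]
side rack 1565 [ 577.4 -200.3] [110.1 291.5] 0.014707597903907299
side stand 1436 [608.9 163.6] [140.3 111.1] 0.0951785072684288
side deck 1374 286 [0.57610084 0.17130204 0.09476161] [0.83747519 0.01025151 0.54637918] yaw 0.7013210687925682 lean 33.11896264640494
  z 0.05 29 y 0.162 0.2019 x 0.6008 z 0.0572
  z 0.06 24 y 0.1706 0.2013 x 0.5945 z 0.0653
  z 0.07 13 y 0.1788 0.2003 x 0.5883 z 0.0751
  z 0.08 33 y 0.1264 0.2017 x 0.5813 z 0.0866
  z 0.09 54 y 0.1241 0.2002 x 0.5763 z 0.095
  z 0.1 49 y 0.1242 0.2005 x 0.5695 z 0.1053
  z 0.11 82 y 0.1249 0.2007 x 0.5619 z 0.1163
  z 0.12 2 y 0.1711 0.183 x 0.5599 z 0.1206
orange 21 [0.60396479 0.17283202 0.06065565] [0.60133353 0.1646965  0.05647227] [0.60669796 0.18044056 0.06574389] slope -0.6937534323471134
[ 11.04761905 193.33333333 180.0952381 ]
nose/lip 28 [0.57853819 0.16848021 0.10261632] [0.576422   0.14614407 0.09424556] [0.58127684 0.18486985 0.11401572]
```

send_rows:
  rows:
    - [7.6,[0,0,0],-10.2]
    - [7.6,[0,0,0],-10.1]
    - [7.6,[-2.4,-4.9,0],0]
    - [7.6,[-2.4,-4.9,0],0]
    - [7.6,[-2.4,-4.9,0],0]
    - [7.6,[-2.4,-4.9,0],0]
    - [7.6,[-2.4,-4.9,0],0]
    - [7.6,[-2.4,-4.9,0],0]
    - [7.6,[-2.4,-4.9,0],0]
    - [7.6,[-2.4,-4.9,0],0]
  newtons: 60

```text
t: 1.35
tool_pos: [0.409, 0.1927, 0.231]
tool_rot: [0.001, -3.142, -0.0]
contact_force: [0.7, 0.2, 0.5]
opening: 0.0759
grip_force: 0.0
```

send_rows:
  rows:
    - [7.6,[-2.4,-4.9,0],0]
    - [7.6,[-2.4,-4.9,0],0]
    - [7.6,[-2.4,-4.9,0],0]
    - [7.6,[-2.4,-4.9,0],0]
    - [7.6,[-2.4,-4.9,0],0]
    - [7.6,[-2.6,-5.0,0],0]
    - [7.6,[0,0,3],0]
    - [7.6,[0,0,3],0]
    - [7.6,[0,0,0],0]

```text
t: 2.48
tool_pos: [0.5526, -0.1, 0.1676]
tool_rot: [0.0, -3.135, -0.004]
contact_force: [0.3, -0.8, 0.7]
opening: 0.076
grip_force: 0.0
```

```bash
python3 - <<'E'
from h import *
o=ctrl.get_obs();print(o['tool_pos'],o['tool_rot'])
a=cap('top')['frame'];b=cap('side')['frame']
c=np.zeros((600,800,3),np.uint8)
c[:300]=cv2.resize(a[170:245,235:435],(800,300),interpolation=3)
c[300:]=cv2.resize(b[110:230,200:360],(800,600),interpolation=3)[:300] if 0 else cv2.resize(b[130:205,220:420],(800,300),interpolation=3)
save(c,'pics/c2.png')
E
```

```text
[ 0.55259901 -0.10001469  0.16761004] [ 2.95582003e-04 -3.13468756e+00 -3.53687646e-03]
```

View pics/c2.png

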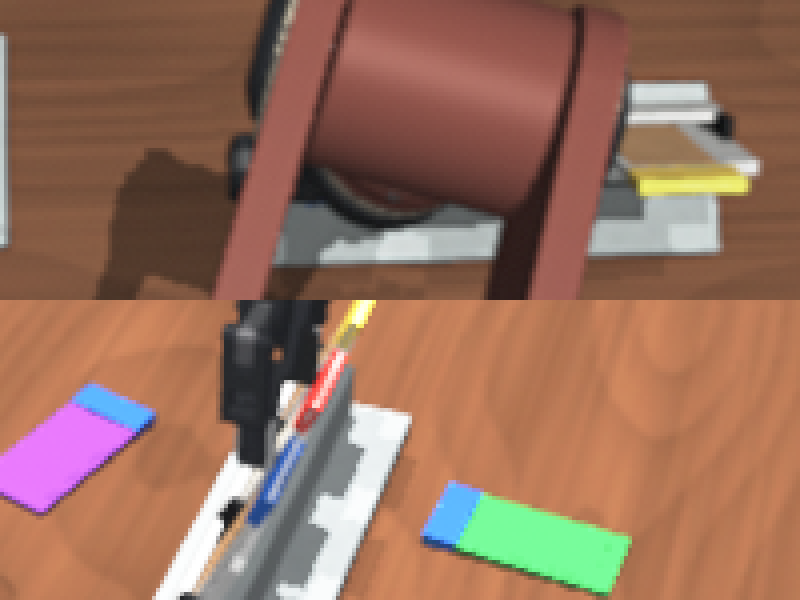

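send_rows:
  rows:
    - [7.6,[-0.2,-0.3,1.5],0]
    - [7.6,[0,0,1.5],0]
    - [7.6,[0,0,1.5],0]
    - [7.6,[0,0,1.3],0]
    - [7.6,[0,0,0],0]

```text
t: 3.2
tool_pos: [0.5557, -0.1032, 0.1113]
tool_rot: [0.001, -3.138, -0.002]
contact_force: [-0.2, 0.1, 0.0]
opening: 0.0762
grip_force: 0.0
```

send_rows:
  rows:
    - [5.0,[0,0,0],0]
    - [5.0,[0,0,0],0]
    - [5.0,[0,0,0],0]
    - [5.0,[0,0,0],0]
    - [5.0,[0,0,0],0]
    - [5.0,[0,0,0],0]
  newtons: 60

```text
t: 3.95
tool_pos: [0.5571, -0.1038, 0.1139]
tool_rot: [-0.001, 3.141, -0.001]
contact_force: [-2.3, -1.4, 4.8]
opening: 0.0588
grip_force: 64.8
```

```bash
python3 - <<'E'
from h import *
b=cap('side')['frame']
save(cv2.resize(b[90:230,220:380],(640,560),interpolation=3),'pics/c3.png')
E
```

```text
(no output)
```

View pics/c3.png

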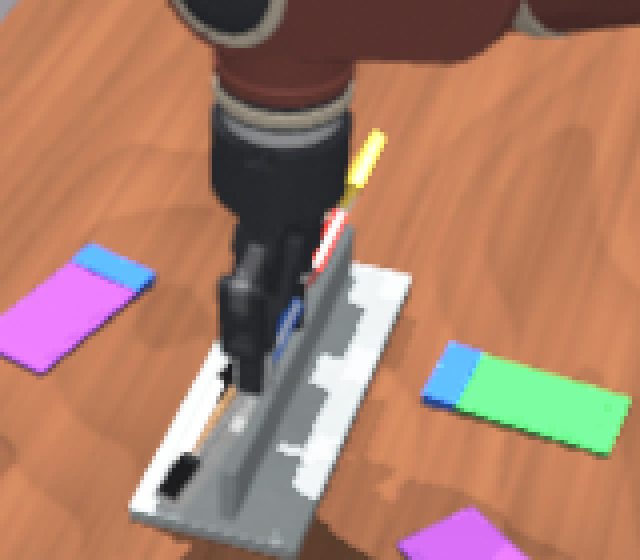

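send_rows:
  rows:
    - [5.0,[0.42,0,-0.91],0]
    - [5.0,[0.63,0,-1.36],0]
    - [5.0,[0.84,0,-1.81],0]
    - [5.0,[0.84,0,-1.81],0]
    - [5.0,[0.84,0,-1.81],0]
    - [5.0,[0.84,0,-1.81],0]
    - [5.0,[0.42,0,-0.91],0]
    - [5.0,[0,0,0],0]
    - [5.0,[0,0,0],0]
  newtons: 80

```text
t: 5.12
tool_pos: [0.5082, -0.1034, 0.2167]
tool_rot: [0.001, -3.14, -0.001]
contact_force: [-0.5, -0.0, -1.1]
opening: 0.0584
grip_force: 85.7
```

```bash
python3 - <<'E'
from m import *
o=ctrl.get_obs();print(o['tool_pos'],o['opening'])
b=cap('side');save(cv2.resize(b['frame'][60:240,200:400],(667,600),interpolation=3),'pics/c4.png')
t=cap('top')
for im in(b,t):
    P=pts(im);x,y,z=P[...,0],P[...,1],P[...,2]
    m=(x>.46)&(x<.6)&(y>-.145)&(y<-.06)&(z>.11)&(z<.19)
    Q=P[m];print(len(Q))
    if len(Q)>80:
        c,n,k=fit(Q,[.906,0,.42],30);print(c,n,k.sum(),'lean',np.degrees(np.arcsin(n[2])),Q[k].min(0),Q[k].max(0))
E
```

```text
[ 0.50820072 -0.10344586  0.2166602 ] 0.05843640053835113
110
[ 0.54266819 -0.09075021  0.15929356] [0.90762787 0.02936106 0.41874763] 88 lean 24.75554559986598 [ 0.52651113 -0.13258165  0.12809709] [ 0.55705119 -0.07172919  0.18984929]
0
```

View pics/c4.png

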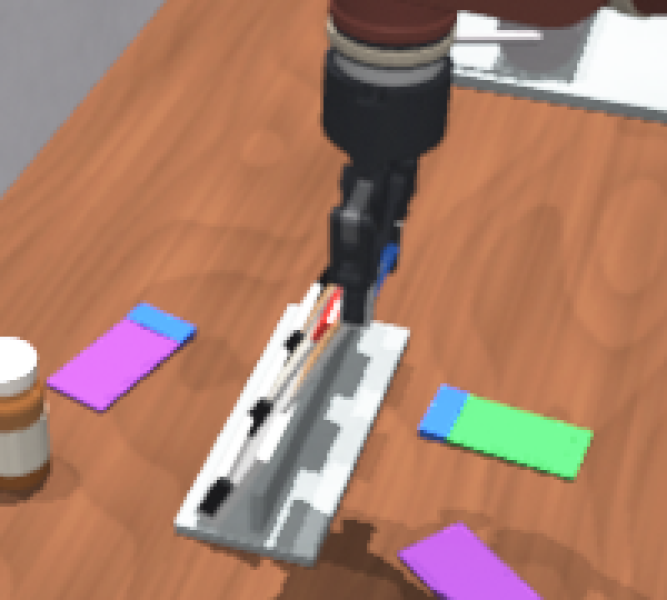

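send_rows:
  rows:
    - [5.0,[0.7,0,-1.6],0]
    - [5.0,[0.7,0,-1.6],0]
    - [5.0,[0,4.4,0],0]
    - [5.0,[0,4.4,0],0]
    - [5.0,[0,4.4,0],0]
    - [5.0,[0,4.4,0],0]
    - [5.0,[0,4.4,0],0]
    - [5.0,[0,4.6,0],0]
    - [5.0,[0,0,0],0]
    - [5.0,[0,0,0],0]

```text
t: 6.48
tool_pos: [0.4946, 0.1621, 0.2506]
tool_rot: [-0.001, 3.14, -0.0]
contact_force: [-0.4, -0.1, -1.0]
opening: 0.0584
grip_force: 86.2
```

```bash
cat > look.py <<'E'
from m import *
import sys
o=ctrl.get_obs();print(o['tool_pos'],o['contact_force'],o['opening'])
b=cap('side')
if len(sys.argv)>1: save(cv2.resize(b['frame'][180:320,160:300],(600,600),interpolation=3),sys.argv[1])
P=pts(b);x,y,z=P[...,0],P[...,1],P[...,2]
tz=o['tool_pos'][2]; tx=o['tool_pos'][0]
m=(x>tx-.06)&(x<.62)&(y>.12)&(y<.2)&(z>max(tz-.10,.1))&(z<tz-.005)
Q=P[m];print(len(Q))
c,n,k=fit(Q,[.87,0,.48],25);e=Q[k]
print(c,n,k.sum(),'lean',np.degrees(np.arcsin(n[2])),'yaw',np.degrees(np.arctan2(n[1],n[0])),e.min(0),e.max(0))
O=np.array([.6033,.163,.051]);a=np.radians(32);d=c-O
print('deck xz of centroid mm',1e3*(d[0]*np.sin(a)-d[2]*np.cos(a)),1e3*(d[0]*np.cos(a)+d[2]*np.sin(a)))
q=(e-O);dx=q[:,0]*np.sin(a)-q[:,2]*np.cos(a);print('lowest dx mm',1e3*np.sort(dx)[-5:], 'y',[np.percentile(e[:,1],p).round(4) for p in(1,99)])
E
python3 look.py pics/c5.png
```

```text
[0.49456321 0.16211849 0.25055859] [-0.39952107 -0.1249756  -1.02190302] 0.05842195349093941
205
[0.52712336 0.17652194 0.19851544] [0.90585978 0.0304918  0.42247877] 166 lean 24.991181964118642 yaw 1.9278834643035887 [0.50395871 0.13336588 0.16287905] [0.54386366 0.19395361 0.24414034]
deck xz of centroid mm -165.46765371511125 13.569818875304742
lowest dx mm [-127.71894916 -127.24495538 -127.16977823 -126.80300511 -126.54576065] y [np.float64(0.136), np.float64(0.1935)]
```

View pics/c5.png

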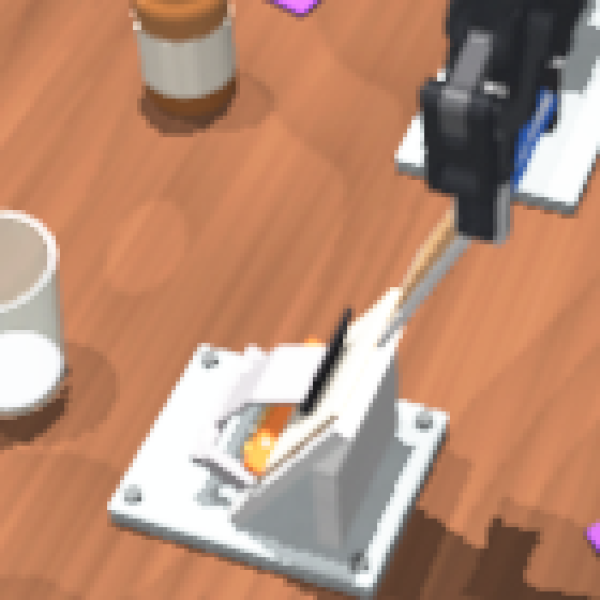

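send_rows:
  rows:
    - [5.0,[-0.53,0.1,0.85],0]
    - [5.0,[-0.53,0,0.85],0]
    - [5.0,[-0.53,0,0.85],0]
    - [5.0,[-0.53,0,0.85],0]
    - [5.0,[-0.53,0,0.85],0]
    - [5.0,[0,0,0],0]
    - [5.0,[0,0,0],0]
  newtons: 60

```text
t: 7.4
tool_pos: [0.521, 0.1635, 0.2072]
tool_rot: [-0.001, 3.141, 0.0]
contact_force: [-0.4, -0.4, -1.6]
opening: 0.0587
grip_force: 86.2
```

send_rows:
  rows:
    - [5.0,[0.17,0,0.11],0]
    - [5.0,[0.17,0,0.11],0]
    - [5.0,[0,0,0],0]

```text
t: 7.78
tool_pos: [0.5178, 0.1635, 0.2053]
tool_rot: [-0.001, 3.14, 0.0]
contact_force: [0.9, 0.5, -1.9]
opening: 0.058
grip_force: 86.2
```

```bash
python3 look.py
```

```text
[0.5177991  0.16350549 0.20528819] [ 0.91797533  0.4982711  -1.89088801] 0.057993980820731136
342
[0.55137508 0.17846933 0.15184352] [0.90414261 0.03245177 0.42599651] 144 lean 25.213755400182546 yaw 2.055595969800362 [0.52722242 0.13469455 0.11561954] [0.56780514 0.19522739 0.19896131]
deck xz of centroid mm -113.03617631368134 9.40409423750526
lowest dx mm [-76.13510313 -75.90009377 -75.8584473  -75.29900108 -74.2674767 ] y [np.float64(0.1386), np.float64(0.1951)]
```

send_rows:
  rows:
    - [5.0,[0.21,0,0.42],0]
    - [5.0,[0.21,0,0.42],0]
    - [5.0,[0,0,0],0]

```text
t: 8.2
tool_pos: [0.515, 0.1635, 0.198]
tool_rot: [-0.001, 3.136, 0.001]
contact_force: [4.5, 0.1, 3.8]
opening: 0.0585
grip_force: 86.6
```

```bash
python3 look.py
```

```text
[0.51504224 0.16352395 0.19803662] [4.45665099 0.08817392 3.78464839] 0.05854787387265779
380
[0.5531064  0.17489978 0.14552915] [0.87898598 0.02596528 0.47614015] 195 lean 28.433611106812112 yaw 1.692027301957639 [0.52583717 0.13728797 0.10043681] [0.57905017 0.19502432 0.19279457]
deck xz of centroid mm -106.76382069915952 7.526234104057339
lowest dx mm [-57.7864828  -57.256961   -56.26199065 -55.8001447  -54.7752478 ] y [np.float64(0.1387), np.float64(0.1946)]
```

send_rows:
  rows:
    - [5.0,[0.18,0,0.47],0]
    - [5.0,[0.14,0,0.4],0]
    - [5.0,[0,0,0],0]

```text
t: 8.62
tool_pos: [0.5108, 0.1634, 0.188]
tool_rot: [-0.001, 3.139, 0.0]
contact_force: [5.5, 0.9, 4.4]
opening: 0.0581
grip_force: 86.9
```

```bash
python3 look.py
```

```text
[0.51080883 0.16344907 0.18797928] [5.48456633 0.91372888 4.42828304] 0.05805239718191582
411
[0.55442484 0.17428806 0.13890629] [0.84544334 0.01827454 0.53375237] 256 lean 32.25933991047368 yaw 1.2382744815122886 [0.52562268 0.13473034 0.10078313] [0.57919904 0.195955   0.18234553]
deck xz of centroid mm -100.44864817877595 5.134751937257119
lowest dx mm [-56.57999077 -56.23794188 -56.11226128 -55.65583604 -55.13179837] y [np.float64(0.1365), np.float64(0.1949)]
```

send_rows:
  rows:
    - [5.0,[-0.26,0,0.42],0]
    - [5.0,[-0.26,0,0.42],0]
    - [5.0,[-0.26,0,0.42],0]
    - [5.0,[-0.26,0,0.42],0]
    - [5.0,[0,0,0],0]

```text
t: 9.3
tool_pos: [0.5213, 0.1638, 0.1726]
tool_rot: [-0.002, 3.14, 0.001]
contact_force: [2.0, -0.2, 9.7]
opening: 0.0585
grip_force: 87.5
```

```bash
python3 look.py
```

```text
[0.5212792  0.16378817 0.17263766] [ 1.98395711 -0.15442233  9.73674931] 0.05853209299293522
371
[0.56058779 0.17649996 0.12924476] [0.84766085 0.01941087 0.53018328] 194 lean 32.017839094746485 yaw 1.3118061352369275 [0.53539263 0.13656432 0.10066056] [0.57897353 0.19645702 0.16640312]
deck xz of centroid mm -88.98934012357567 5.241399511998625
lowest dx mm [-57.35527005 -57.32410043 -56.57856855 -56.40859669 -55.00560488] y [np.float64(0.1377), np.float64(0.1952)]
```

send_rows:
  rows:
    - [5.0,[-0.26,0,0.42],0]
    - [5.0,[-0.26,0,0.42],0]
    - [5.0,[-0.26,0,0.42],0]
    - [5.0,[0,0,0],0]

```text
t: 9.85
tool_pos: [0.5294, 0.1638, 0.1597]
tool_rot: [-0.002, 3.139, 0.001]
contact_force: [4.7, 0.3, 7.6]
opening: 0.0578
grip_force: 87.3
```

```bash
python3 look.py
```

```text
[0.5293912  0.16376745 0.15973008] [4.74335931 0.34423805 7.60348863] 0.05783859273653285
313
[0.56410794 0.17986615 0.12356372] [0.85012281 0.03540108 0.52539316] 140 lean 31.694714100676382 yaw 2.384550745156793 [0.54348432 0.14362092 0.1002321 ] [0.5791908  0.19615863 0.15366062]
deck xz of centroid mm -82.30615023075701 5.216158949880388
lowest dx mm [-55.46586902 -55.39676392 -55.29603043 -54.67419758 -54.56409266] y [np.float64(0.1495), np.float64(0.1957)]
```

send_rows:
  rows:
    - [5.0,[-0.3,0,0.39],0]
    - [5.0,[-0.26,0,0.42],0]
    - [5.0,[-0.16,0,0.25],0]
    - [5.0,[0,0,0],0]

```text
t: 10.4
tool_pos: [0.5362, 0.1637, 0.1489]
tool_rot: [-0.002, 3.14, 0.001]
contact_force: [3.2, 0.3, 7.1]
opening: 0.0586
grip_force: 87.3
```

send_rows:
  rows:
    - [5.0,[-0.11,0,0.17],0]
    - [5.0,[0,0,0],0]

```text
t: 10.65
tool_pos: [0.5371, 0.1637, 0.1473]
tool_rot: [-0.002, 3.141, 0.001]
contact_force: [2.5, 0.3, 9.1]
opening: 0.0584
grip_force: 87.4
```

send_rows:
  rows:
    - [5.0,[-0.11,0,0.17],0]
    - [5.0,[0,0,0],0]

```text
t: 10.9
tool_pos: [0.5382, 0.1638, 0.1457]
tool_rot: [-0.002, 3.141, 0.001]
contact_force: [1.9, -0.5, 8.6]
opening: 0.0584
grip_force: 87.4
```

send_rows:
  rows:
    - [5.0,[-0.11,0,0.17],0]
    - [5.0,[0,0,0],0]

```text
t: 11.15
tool_pos: [0.5392, 0.1638, 0.1439]
tool_rot: [-0.002, 3.141, 0.001]
contact_force: [1.3, 0.8, 7.7]
opening: 0.0581
grip_force: 87.4
```

send_rows:
  rows:
    - [5.0,[-0.11,0,0.17],0]
    - [5.0,[0,0,0],0]

```text
t: 11.4
tool_pos: [0.5403, 0.1638, 0.1422]
tool_rot: [-0.002, 3.141, 0.001]
contact_force: [3.3, 1.6, 8.2]
opening: 0.0586
grip_force: 87.4
```

send_rows:
  rows:
    - [5.0,[-0.11,0,0.17],0]
    - [5.0,[0,0,0],0]

```text
t: 11.65
tool_pos: [0.5412, 0.1638, 0.1408]
tool_rot: [-0.002, 3.141, 0.001]
contact_force: [0.2, 1.2, 10.3]
opening: 0.0585
grip_force: 87.5
```

send_rows:
  rows:
    - [5.0,[-0.11,0,0.17],0]
    - [5.0,[0,0,0],0]

```text
t: 11.9
tool_pos: [0.542, 0.1638, 0.1395]
tool_rot: [0.002, -3.141, -0.0]
contact_force: [-2.9, -0.1, 12.9]
opening: 0.0582
grip_force: 87.7
```

send_rows:
  rows:
    - [5.0,[-0.05,0,0.09],0]
    - [5.0,[0,0,0],0]
    - [5.0,[0,0,0],0]

```text
t: 12.28
tool_pos: [0.5423, 0.1638, 0.1391]
tool_rot: [0.002, -3.14, -0.0]
contact_force: [-4.5, -0.4, 14.9]
opening: 0.0582
grip_force: 88.0
```

```bash
python3 look.py pics/c6.png
```

```text
[0.54230219 0.16380997 0.13907568] [-4.52471423 -0.35477217 14.85117836] 0.058180230580401206
177
[0.56912607 0.18257197 0.11546325] [0.84064448 0.02368328 0.54106927] 67 lean 32.75645834224327 yaw 1.6137537809595348 [0.55629312 0.1351177  0.10120289] [0.57878779 0.19547183 0.13360025]
deck xz of centroid mm -72.77736495709739 5.179181949700205
lowest dx mm [-56.8001654  -56.54502251 -56.47594377 -56.46444585 -55.56395709] y [np.float64(0.14), np.float64(0.1954)]
```

View pics/c6.png

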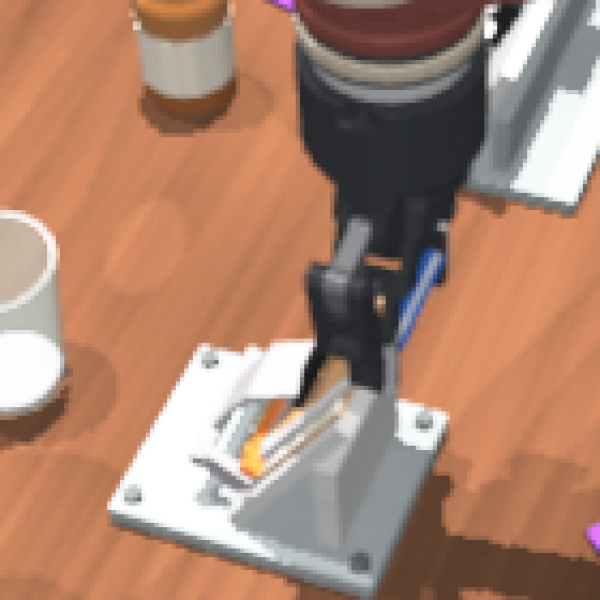

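send_rows:
  rows:
    - [6.4,[0,0,0],0]
    - [7.2,[0,0,0],0]
    - [7.6,[0,0,0],0]
    - [7.6,[0,0,0],0]
    - [7.6,[0,0,0],0]
    - [7.6,[0,0,0],0]

```text
t: 13.08
tool_pos: [0.5426, 0.1634, 0.1366]
tool_rot: [0.001, -3.141, 0.0]
contact_force: [0.4, 0.8, 1.2]
opening: 0.0761
grip_force: 0.0
```

send_rows:
  rows:
    - [7.6,[0.5,0,-0.8],0]
    - [7.6,[1.0,0,-1.7],0]
    - [7.6,[1.6,0,-2.5],0]
    - [7.6,[1.6,0,-2.5],0]
    - [7.6,[2,0,-2.5],0]
    - [7.6,[4,0,0],0]
    - [7.6,[4,0,0],0]
    - [7.6,[4,0,0],0]
    - [7.6,[0,0,0],0]

```text
t: 14.2
tool_pos: [0.3542, 0.1635, 0.2373]
tool_rot: [-0.003, 3.139, 0.001]
contact_force: [0.0, -0.4, 0.0]
opening: 0.0758
grip_force: 0.0
```

```bash
python3 - <<'E'
from m import *
t=cap('top');b=cap('side')
c=np.zeros((600,800,3),np.uint8)
c[:,:500]=cv2.resize(b['frame'][190:310,170:270],(500,600),interpolation=3)
c[:400,500:]=cv2.resize(t['frame'][165:245,185:245],(300,400),interpolation=3)
save(c,'pics/c7.png')
O=np.array([.6048,.163,.051]);a=np.radians(32)
for im in(t,b):
    P=pts(im);x,y,z=P[...,0],P[...,1],P[...,2]
    m=(x>.5)&(x<.64)&(y>.11)&(y<.22)&(z>.06)&(z<.18)
    cc,n,k=fit(P[m],[.848,0,.53],8);e=P[m][k];d=(e-O)
    dx=d[:,0]*np.sin(a)-d[:,2]*np.cos(a);dz=d[:,0]*np.cos(a)+d[:,2]*np.sin(a)
    print(k.sum(),n,'lean',np.degrees(np.arcsin(n[2])),'dx',dx.min(),dx.max(),'dz',dz.mean(),'y',e[:,1].min(),e[:,1].max())
    for lo in(-.13,-.11,-.09,-.03):
        q=e[(dx>lo)&(dx<lo+.02)]
        if len(q):print(lo,q[:,1].min(),q[:,1].max())
E
```

```text
498 [8.56180540e-01 1.98062586e-04 5.16676731e-01] lean 31.109595999216136 dx -0.14007970477344867 -0.006210344138728223 dz 0.006919937017844058 y 0.12405699701474146 0.20040988417365055
-0.13 0.1348080682054542 0.1937155065016322
-0.11 0.1350479546382488 0.19345894480239909
-0.09 0.1349741616769226 0.19335367991240132
-0.03 0.1349792077730227 0.19415004376410416
378 [0.85379872 0.00963111 0.52051416] lean 31.36674686885747 dx -0.13879829249240144 -0.007315223206073183 dz 0.0046110793374305814 y 0.13409638492813136 0.2007050040519423
-0.13 0.1354367326389354 0.19538421141498463
-0.11 0.13882608439722477 0.19526732777713607
-0.09 0.13409638492813136 0.19409527144291572
-0.03 0.16730864132162748 0.1962688836731677
```

View pics/c7.png

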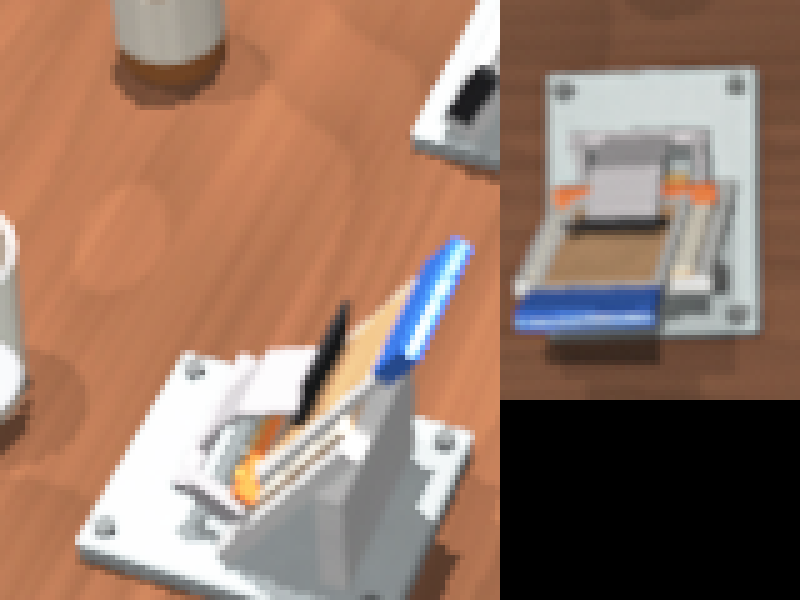

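```bash
python3 -c "
from station import ctrl
print(ctrl.finish_job())"
```

```text
the job is handed in; nothing more can be done
None
```

The blue carrier is in the sloping stand under the clip and the job is handed in at about 14 s: in the last pictures it is flat on the pile, within about 2 mm of centre, with its foot against the orange buffer; how far the buffer stayed pressed after release (1–2 mm) is inferred from the push forces, not seen.

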